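Balance-check a printed rotor on the dome stand

TASK

Somebody parked a printed collar on the balancing dome: take it off and stand it upright in the black tray. Then balance the two-armed rotor, hub up, on the very top of the dome so that it rests there level and still, held by nothing but the dome. Do not let the rotor drop, and leave the other things on the bench where they are.

Things in the scene. Friction and masses are not known exactly. Their poses are not given: they have to be found in the camera images.
- dome: fixed balancing stand of grey printed plastic: a half ball of radius 60 mm, dome up, on a round plinth of diameter 128 mm and height 20 mm. Origin: centre of the underside, on the bench; z up. The dome's summit is 80 mm above the bench.
- dome_top (a point): the summit of the dome, 80 mm above the bench
- collar: loose white printed tube, open at both ends, outer diameter 56 mm, inner diameter 44 mm, height 60 mm, about 60 g. Origin: centre of its lower end; z along its axis. At the start it stands upright on the dome, its lower end about 4 mm below the summit, its upper end about 136 mm above the bench.
- rotor: loose white printed two-armed rotor lying flat, hub up, 180 mm long, about 130 g: centre disc of diameter 68 mm, arms 28 mm wide along its +x and -x (both 10 mm thick), end pads of diameter 40 mm, 14 mm thick, and a square hub (see rotor_hub). Flat underside. Origin: centre of the underside; the centre of mass is about 10 mm above it.
- rotor_hub (a point): top centre of the rotor's hub, 40 mm above its underside. The hub is a square block 30 x 30 mm, sides along the rotor's x and y, rising 30 mm above the centre disc.
- tray: fixed black open tray, 150 x 150 mm outside, 35 mm high, walls and floor about 4 mm thick, empty. Origin: centre of its underside, on the bench; x and y along its sides.
- tri_rotor: loose white printed three-armed rotor (not the one wanted): arms at 120 degrees, 78 mm from the middle to each tip, same hub, lying flat. Origin: centre of the underside. Leave alone.
- cup: small white printed cup, diameter 52 mm, 45 mm high. Origin: centre of the underside. Leave alone.
- elbow: white printed angle bracket, 60 x 40 mm, 58 mm high. Origin: centre of the underside. Leave alone.
There are look-alikes about, which are no part of the job. Leave any blue or purple look-alike of the rotor alone.

How it is judged (in metres and radians):
On the way, in this order (a step that is already met when the one before it is completed fails the run):
1. the collar stands upright in the tray, let go (x of collar in the frame of tray between -0.055 and 0.055 m and y of collar in the frame of tray between -0.055 and 0.055 m and height (world z) of collar below 0.012 m and angle between collar's own z axis and vertical below 0.15 rad and contact force between the fingers and collar below 0.1 N), for 0.2 s.
2. the rotor is off the bench and rests on the dome, let go (contact force between rotor and dome above 0.3 N and height (world z) of rotor above 0.065 m and contact force between the fingers and rotor below 0.1 N), for 0.2 s.
At the end, for the whole second after the job is handed in: The collar stands upright (within 8 degrees) on the floor of the tray. The rotor, hub up, rests on the dome alone, its middle within 15 mm of the summit, level within 8 degrees and at rest (slower than 30 mm/s and 0.4 rad/s) (x of collar in the frame of tray between -0.055 and 0.055 m and y of collar in the frame of tray between -0.055 and 0.055 m and height (world z) of collar below 0.012 m and angle between collar's own z axis and vertical below 0.15 rad and contact force between rotor and dome above 0.3 N and height (world z) of rotor above 0.072 m and horizontal distance between rotor and dome_top below 0.015 m and angle between rotor's own z axis and vertical below 0.14 rad and linear speed of rotor below 0.03 m/s and angular speed of rotor below 0.4 rad/s); the robot touches nothing.
It fails at once if the rotor is dropped: it falls freely by more than about 6 mm (linear speed of rotor above 0.35 m/s and contact force between rotor and anything else below 0.02 N).
It fails at once if the three-armed rotor, the cup or the bracket is moved by more than 30 mm (distance of any of tri_rotor, cup, elbow from where it was at the start of the episode above 0.03 m).
It also fails if it takes over 64 s, if anything falls off the work surface, if the arm or the gripper's body presses on something with over 40 N, if the wrist force passes 120 N, or if a joint passes its speed limit or range.

ROBOT

A 6-joint arm with a two-finger parallel gripper is mounted at the origin on the work surface. World frame = base frame: x ahead of the robot, y to its left, z up, the work surface at z = 0. Lengths are in m, angles in degrees, forces in N, time in s.
With the tool pointing down it reaches from about 0.25 to 0.725 m from the base axis. Payload 9.7 kg.
Tool frame: the origin (TCP) lies between the finger pads; the fingertips stand 19 mm ahead of it and the grasp point (between the pads) is the TCP; z points along the fingers, y is the line along which they close (so a half turn about z gives the same grasp; the last joint's range is limited). The gripper opens to 85 mm and grips with 20 to 120 N. Pads are 22 mm wide; open, the fingers measure 114 mm over their backs; the gripper's body (76 mm by 85 mm) begins 54 mm behind the grasp point. The pads swing forward as they close: fully open they stand 13 mm farther back than shut.
Start: joints at [-69.557, 4.979, 10.078, 95.1, 0, 90], TCP at [0.192, -0.515, 0.25] pointing down, gripper open.
Joint ranges: [-179.16, 179.16], [-48.56, 103.87], [-65.8, 70.77], [-126.05, 130.52], [-82.76, 87.17], [-180, 180]. Speed limits (degrees/s): [127.2, 127.2, 147.25, 180, 180, 180].

INTERFACE

Orientations are given as [roll, pitch, yaw] about the fixed x, y, z axes, in that order (R = Rz(yaw) Ry(pitch) Rx(roll)).
In Python, from workcell import bot gives the robot as it stands. The module is installed in compiled form; this text tells all that it offers.
- The arm moves only by the shell command python3 -m crank 'ROWS' [OPENING] [FORCE]. ROWS is JSON, a list that holds one entry, the list of rows, each a list of 6 numbers: the shift along the world's x, y, z as a fraction of full scale, then the turn, a rotation vector about the world's x, y, z as a fraction of full scale. In form: [[[x, y, z, wx, wy, wz], ...]]. A call has 1 to 20 rows; each row shifts and turns the commanded pose from where the row before left it; what a row does not reach is not made up. Full scale, the value 1, is 20 mm for a shift and 0.12 rad for a turn. A row lasts 1/12 s, in which the tool goes at most 41.7 mm and 7.16 degrees, less where a joint would pass 70% of its speed; a pose out of reach is approached as far as the arm can. A call with a number of a shift or a turn outside -1 to 1 is refused whole. A call with a gripper value outside its range is refused whole. OPENING is the opening, from 0 (shut) to 1 (fully open), set as the call begins (- or left out, the last holds). The fingers move at their own pace and stop on an object; FORCE is the grip in N (left out, the last holds). Time passes only in rows, so rows that do not move let the fingers close. It gives the time, the measured TCP pose, the force, the opening and the grip force at its end, in the units of the state.
- bot.get_obs(): the state, without advancing time (a new reading comes with each control period).
- bot.camera(name): name is "side" or "top"; returns the picture (400x640x3 uint8, red, green, blue); there is no depth.
- bot.camera_model(name): a dict with "vertical_fov" (degrees; the focal length in pixels is half the picture's height over the tangent of half this angle, whatever the lens; pixels are square), "cx", "cy" (the principal point, pixels), "k1" (the pictures are not rectified: a ray, as slopes to the right and down, at radius r is drawn at 1 + k1 r^2 times it, then the intrinsics apply), "R" (3x3) and "t" (3): a world point X has camera coordinates R X + t. Camera axes: x right, y down, z forward; pixel columns grow to the right and rows downward; lengths in m; the calibration is good to about 2 mm. A picture is of the moment at which its call begins. camera_model takes no time and is no camera call.
- bot.job_done(): hands the job in; it is judged then, once.
The state is a dict: "time": time; "q": joint angles; "qd": joint speeds; "joint_efforts": joint torques, N m; "ee_pos": TCP position; "tcp_rot": TCP orientation; "wrist_force": force on the tool from outside, world axes, zero at the start; "torque": the same for the moment, N m; "opening": finger opening in m; "grasp_force": force on a finger pad.
Only numpy, scipy, OpenCV 4.12 (cv2) and the standard library are available. Lean on these libraries where they do the work, as an engineer would, in place of code of your own. Each camera call takes 0.05 s, during which the arm holds its last target. There are 200 camera calls.

## Working session

There is one attempt and no reset: what is moved stays moved. The work goes in short steps, Python scripts to look and compute and a shell command to move; the robot and the scene stay as the last step left them, time stands still between calls to the robot, and variables do not carry over. Pictures are saved under pics/ and viewed, at most 10 in all, crops included, and the job is handed in when it is done.

```bash
mkdir -p pics; python3 - <<'E'
from workcell import bot
import cv2
for n in("top","side"):
    cv2.imwrite(f"pics/{n}0.png",bot.camera(n)[:,:,::-1]); print(bot.camera_model(n))
print(bot.get_obs())
E
```

```text
{'vertical_fov': 56.64295944300661, 'cx': 328.39027528023865, 'cy': 191.92276340343548, 'k1': -0.03168774894028957, 'R': array([[-0.03995808, -0.99920031,  0.0014457 ],
       [-0.97562016,  0.03870255, -0.2160264 ],
       [ 0.2157977 , -0.01004246, -0.97638645]]), 't': array([0.00254592, 0.46239689, 0.77505107])}
{'vertical_fov': 45.58705775200664, 'cx': 321.3253906422559, 'cy': 200.10146162133853, 'k1': -0.07496417102584693, 'R': array([[-0.92272144, -0.38498542,  0.01927088],
       [-0.21738702,  0.47843956, -0.85078697],
       [ 0.31832063, -0.78922862, -0.52515728]]), 't': array([0.39048517, 0.16040688, 0.96533775])}
{'time': 0.1, 'q': array([-6.95563744e+01,  5.00723021e+00,  1.00397635e+01,  9.50996323e+01,
       -4.18591385e-04,  9.00004104e+01]), 'qd': array([-0.02592818, -0.0635298 ,  0.09675153,  0.04778741,  0.01649735,
        0.0496629 ]), 'joint_efforts': array([ 1.59136284e-04, -5.21561623e+01,  4.65653551e+01,  1.60102261e-02,
       -1.50454736e-05, -5.87449577e-06]), 'ee_pos': array([ 0.1920423 , -0.51519075,  0.24966774]), 'tcp_rot': array([-1.79932901e+02,  4.19071698e-04,  2.04432157e+01]), 'wrist_force': array([ 0.74561399, -0.72504183, -0.49383977]), 'torque': array([ 0.03673238,  0.04156239, -0.02090138]), 'grasp_force': 0.0, 'opening': 0.0853998719214438}
```

View pics/top0.png

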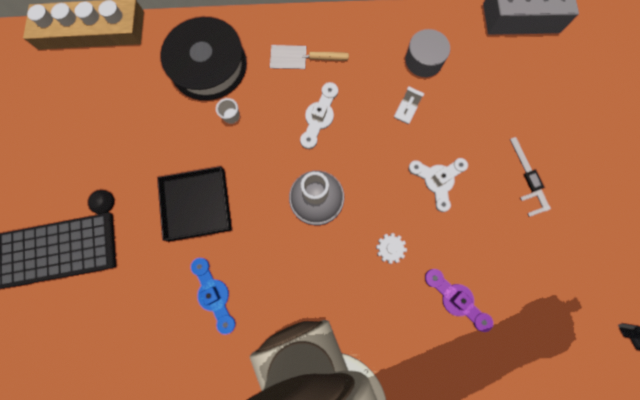

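View pics/side0.png

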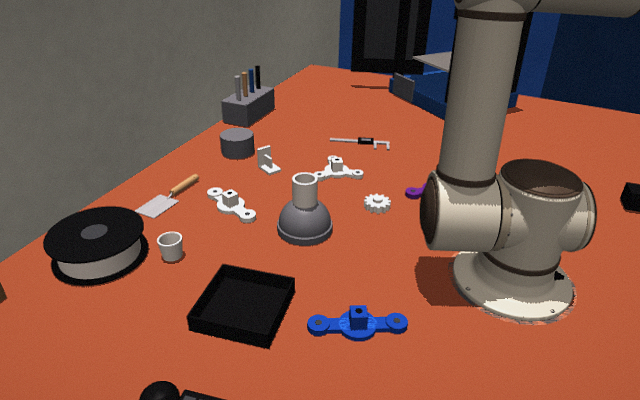

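Top view: collar rim about (315,185) on the dome (317,197), the wanted rotor at (320,115), tray at (195,204), three-armed rotor at (440,178). The side view agrees, and blue and purple look-alikes are visible.

```bash
cat >h.py <<'E'
import numpy as np,cv2
from workcell import bot
def K(n):
    m=bot.camera_model(n);f=200/np.tan(np.radians(m["vertical_fov"]/2))
    return m,np.array([[f,0,m["cx"]],[0,f,m["cy"]],[0,0,1]]),np.array([m["k1"],0,0,0.])
def ray(n,p,z):
    m,k,d=K(n);u=cv2.undistortPoints(np.float64(p).reshape(-1,1,2),k,d)[:,0]
    v=np.c_[u,np.ones(len(u))]@m["R"];c=-m["R"].T@m["t"]
    return c+v*((z-c[2])/v[:,2])[:,None]
def proj(n,X):
    m,k,d=K(n);return cv2.projectPoints(np.float64(X).reshape(-1,1,3),cv2.Rodrigues(m["R"])[0],m["t"],k,d)[0][:,0]
def comp(mask,p,r=8):
    n,l,s,c=cv2.connectedComponentsWithStats(mask.astype(np.uint8))
    y,x=np.nonzero(l);i=np.argmin((x-p[0])**2+(y-p[1])**2)
    return l==l[y[i],x[i]]
def outline(M): return max(cv2.findContours(M.astype(np.uint8),0,cv2.CHAIN_APPROX_NONE)[0],key=len)[:,0]
def circle(P):
    A=np.c_[2*P[:,:2],np.ones(len(P))];b=(P[:,:2]**2).sum(1);s=np.linalg.lstsq(A,b,rcond=None)[0]
    return s[:2],np.sqrt(s[2]+s[0]**2+s[1]**2)
def white(h): return (h[...,1]<60)&(h[...,2]>140)
E
python3 - <<'E'
from h import *
for n,R,T,D,C in(("top",(320,115),(195,204),(317,210),(315,178)),("side",(232,200),(240,305),(305,225),(305,180))):
    im=cv2.imread(f"pics/{n}0.png");h=cv2.cvtColor(im,cv2.COLOR_BGR2HSV)
    print(n,[h[y,x].tolist() for x,y in (R,T,D,C)])
    o=outline(comp(white(h),R)); P=ray(n,o,0.011)[:,:2]
    (c,s,a)=cv2.minAreaRect(np.float32(P));print("rotor",c,s,a)
    m=comp((h[...,2]<60),T);P=ray(n,outline(m),0.035)[:,:2];print("tray",cv2.minAreaRect(np.float32(P)))
    g=comp((h[...,1]<90),D);o=outline(g);print(o.min(0),o.max(0))
    if n=="top":
        P=ray(n,o,0.02);q=P[P[:,0]<np.median(P[:,0])];print("dome",circle(P),circle(q))
        w=comp(white(h),C);o=outline(w);P=ray(n,o,0.136);print("collar",o.min(0),o.max(0),circle(P),circle(P[P[:,0]>np.median(P[:,0])]))
a=cv2.imread("pics/top0.png")[80:220,270:370];b=cv2.imread("pics/side0.png")[165:250,200:340]
cv2.imwrite("pics/c0.png",np.hstack([cv2.resize(a,(400,560),interpolation=2),cv2.copyMakeBorder(cv2.resize(b,(400,243)),0,317,0,0,0)]))
E
```

```text
top [[150, 1, 203], [10, 16, 48], [168, 10, 126], [15, 35, 103]]
rotor (0.6671837568283081, -0.001538306474685669) (0.0684686005115509, 0.17956511676311493) 77.54801177978516
tray ((0.45165812969207764, 0.2889902591705322), (0.14994175732135773, 0.1529761403799057), 7.932369709014893)
[289 171] [343 224]
dome (array([0.45788521, 0.01243395]), np.float64(0.06261865584150877)) (array([0.45747455, 0.01245848]), np.float64(0.062331440516749936))
collar [300 171] [329 198] (array([0.4595239 , 0.01234244]), np.float64(0.02821297476078846)) (array([0.45907984, 0.01237471]), np.float64(0.02848847346056497))
side [[12, 35, 124], [23, 46, 22], [156, 12, 103], [15, 33, 138]]
rotor (0.670009970664978, -0.0004280209541320801) (0.06919027864933014, 0.17970620095729828) 55.57696533203125
tray ((0.4468163847923279, 0.30967506766319275), (0.160478875041008, 0.17603908479213715), 7.9700212478637695)
[277 155] [363 245]
```

View pics/c0.png

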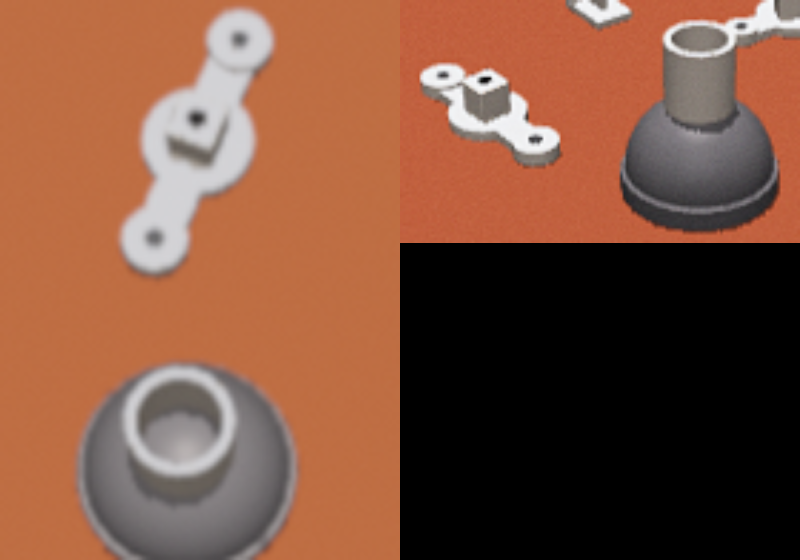

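Close-up: rotor pad holes at about (330,90) and (308.5,139.5) in the top view, hub hole about (319,109). The collar sits upright and central on the dome.

```bash
python3 - <<'E'
from h import *
def dot(n,p,r=4):
    g=cv2.cvtColor(cv2.imread(f"pics/{n}0.png"),cv2.COLOR_BGR2GRAY).astype(float)
    x,y=map(int,p);yy,xx=np.mgrid[y-r:y+r+1,x-r:x+r+1];w=np.maximum(170-g[y-r:y+r+1,x-r:x+r+1],0)
    return (w*xx).sum()/w.sum(),(w*yy).sum()/w.sum()
T=[dot("top",p,3) for p in((330,90),(308,139),(319,109))]
S=[dot("side",p,2) for p in((215,192),(247,213),(230,193))]
print(T,S)
def mat(n): m,k,d=K(n);return m,np.c_[m["R"],m["t"]],lambda p:cv2.undistortPoints(np.float64(p).reshape(-1,1,2),k,d)[:,0].T
m1,P1,u1=mat("top");m2,P2,u2=mat("side")
X=cv2.triangulatePoints(P1,P2,u1(T),u2(S));print((X[:3]/X[3]).T)
for n,Q in(("top",T),("side",S)):
    a=ray(n,Q[:2],.014);d=a[0]-a[1];print(n,a,"mid",a.mean(0),np.linalg.norm(d),np.degrees(np.arctan2(d[1],d[0])),"hub",ray(n,Q[2:],.04))
E
python3 -m crank '[[[0.5,1,0,0,0,-0.2],[0.5,1,0,0,0,-0.2],[0.5,1,0,0,0,-0.2],[0.5,1,0,0,0,-0.2],[0.5,1,0,0,0,-0.2],[0.5,1,0,0,0,-0.2],[0.5,1,0,0,0,-0.2],[0.5,1,0,0,0,-0.2],[0.5,1,0,0,0,-0.2],[0.5,1,0,0,0,0],[0.5,1,0,0,0,0],[0.5,1,0,0,0,0],[0.5,1,0,0,0,0],[0.5,1,0,0,0,0],[0.5,1,0,0,0,0],[0.5,1,0,0,0,0],[0.5,1,0,0,0,0],[0.5,1,0,0,0,0],[0.5,1,0,0,0,0],[0.5,1,0,0,0,0]]]' 1 30
```

```text
[(np.float64(329.38461538461536), np.float64(89.38914027149322)), (np.float64(308.1670190274841), np.float64(139.00211416490487)), (np.float64(318.734309623431), np.float64(109.15167364016736))] [(np.float64(214.67748478701824), np.float64(190.76470588235293)), (np.float64(246.8631221719457), np.float64(213.30316742081448)), (np.float64(229.3593603010348), np.float64(192.42991533396048))]
[[ 0.73131068 -0.02906209  0.01331496]
 [ 0.60332261  0.02733926  0.01265007]
 [ 0.66720641 -0.00097852  0.03933605]]
top [[ 0.73068822 -0.02912334  0.014     ]
 [ 0.60226887  0.02711703  0.014     ]] mid [ 0.66647854 -0.00100316  0.014     ] 0.1401945396961717 -23.650683653047636 hub [[ 0.66651577 -0.00110021  0.04      ]]
side [[ 0.73092633 -0.02819127  0.014     ]
 [ 0.60283784  0.02899864  0.014     ]] mid [6.66882089e-01 4.03683961e-04 1.40000000e-02] 0.14027596554597646 -24.060162781098644 hub [[ 6.67024555e-01 -1.50555912e-04  4.00000000e-02]]
time: 1.77
ee_pos: [0.3923, -0.1143, 0.2501]
tcp_rot: [-180.0, 0.0, 8.1]
wrist_force: [0.3, 0.4, -0.4]
opening: 0.0853
grasp_force: 0.0
```

```bash
python3 -m crank '[[[0.48,0.9,0,0,0,0],[0.48,0.9,0,0,0,0],[0.48,0.9,0,0,0,0],[0.48,0.9,0,0,0,0],[0.48,0.9,0,0,0,0],[0.48,0.92,0,0,0,0],[0.47,0.92,0,0,0,0],[0,0,0,0,0,0],[0,0,-1,0,0,0],[0,0,-1,0,0,0],[0,0,-1,0,0,0],[0,0,-1,0,0,0],[0,0,-1,0,0,0],[0,0,-1,0,0,0],[0,0,-0.7,0,0,0],[0,0,0,0,0,0],[0,0,0,0,0,0]]]' 1 30
python3 -m crank '[[[0,0,0,0,0,0],[0,0,0,0,0,0],[0,0,0,0,0,0],[0,0,0,0,0,0],[0,0,0,0,0,0],[0,0,0,0,0,0],[0,0,0,0,0,0],[0,0,0,0,0,0]]]' 0 30
```

```text
time: 3.18
ee_pos: [0.4585, 0.0111, 0.116]
tcp_rot: [-180.0, 0.1, 8.1]
wrist_force: [-0.2, -0.5, 1.3]
opening: 0.0855
grasp_force: 0.0
time: 3.85
ee_pos: [0.4598, 0.0113, 0.1177]
tcp_rot: [180.0, -0.1, 8.1]
wrist_force: [-0.5, -1.4, 6.1]
opening: 0.0551
grasp_force: 30.9
```

```bash
python3 -m crank '[[[0,0,0.3,0,0,0],[0,0,0.6,0,0,0],[0,0,1,0,0,0],[0,0,1,0,0,0],[0,0,1,0,0,0],[0,0,0.1,0,0,0],[0,0,0,0,0,0],[0,0,0,0,0,0]]]'
python3 - <<'E'
from h import *
for n in("top","side"): cv2.imwrite(f"pics/{n}1.png",bot.camera(n)[:,:,::-1])
cv2.imwrite("pics/c1.png",np.vstack([cv2.imread("pics/top1.png")[100:320,120:520],cv2.imread("pics/side1.png")[80:350,120:520]]))
E
```

```text
time: 4.52
ee_pos: [0.4591, 0.0115, 0.1962]
tcp_rot: [-180.0, -0.0, 8.1]
wrist_force: [0.1, -0.3, -0.7]
opening: 0.0552
grasp_force: 31.9
```

View pics/c1.png

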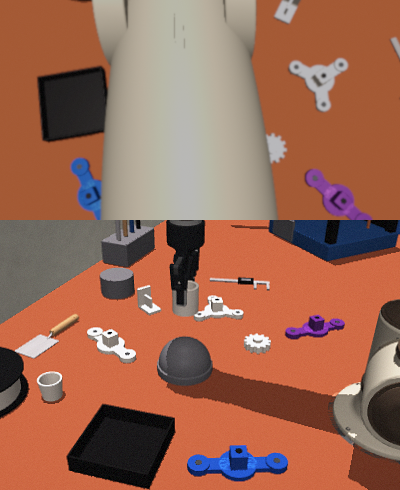

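The collar is held upright above the clear dome; its lower edge is near (305,176) in the side picture.

```bash
python3 -m crank '[[[0,0.3,0,0,0,0],[0,0.7,0,0,0,0],[-0.03,1,0,0,0,0],[-0.03,1,0,0,0,0],[-0.03,1,0,0,0,0],[-0.03,1,0,0,0,0],[-0.03,1,0,0,0,0],[-0.03,1,0,0,0,0],[-0.03,1,0,0,0,0],[-0.03,1,0,0,0,0],[-0.03,1,0,0,0,0],[-0.03,1,0,0,0,0],[-0.03,1,0,0,0,0],[-0.03,1,0,0,0,0],[-0.03,0.6,0,0,0,0],[0,0.3,0,0,0,0],[0,0,0,0,0,0],[0,0,0,0,0,0]]]'
python3 - <<'E'
from h import *
im=cv2.imread("pics/side1.png");h=cv2.cvtColor(im,cv2.COLOR_BGR2HSV)
w=comp((h[...,1]<60)&(h[...,2]>60),(305,174)); col=h[150:200,305]; print(col[:,1].tolist())
t=np.array([-.5*.14,.5*.14])
for z in(.145,.15,.155,.16): # nearest point of the lower rim to the camera
    a=np.linspace(0,6.28,90);P=np.c_[.4591+.028*np.cos(a),.0115+.028*np.sin(a),0*a+z];print(z,proj("side",P)[:,1].max())
g=comp((h[...,1]<90),(305,225));o=outline(g);
# dome sphere silhouette: rays tangent to sphere radius .06 centre (x,y,.02)
from scipy.optimize import least_squares
def fit(n,o):
    m,k,d=K(n);u=cv2.undistortPoints(np.float64(o).reshape(-1,1,2),k,d)[:,0];v=np.c_[u,np.ones(len(u))]@m["R"];v/=np.linalg.norm(v,axis=1)[:,None];c=-m["R"].T@m["t"]
    f=lambda p:np.linalg.norm(np.cross(np.r_[p[:2],.02]-c,v),axis=1)-.06+p[2]
    return least_squares(f,[.46,.01,0],loss="soft_l1",f_scale=.001).x
q=o[o[:,1]<215];print(o.min(0),o.max(0),len(q));print(fit("side",q))
print(np.diff(q[:,0]).max())
E
```

```text
time: 6.12
ee_pos: [0.4781, 0.1728, 0.1962]
tcp_rot: [-174.9, 0.0, 17.3]
wrist_force: [-0.3, 0.1, -0.3]
opening: 0.055
grasp_force: 31.9
[5, 5, 8, 16, 8, 11, 8, 11, 8, 11, 5, 5, 6, 15, 11, 13, 23, 32, 30, 28, 25, 29, 30, 30, 27, 17, 94, 177, 170, 173, 172, 170, 169, 173, 169, 170, 173, 170, 175, 174, 170, 172, 177, 169, 173, 171, 139, 16, 18, 17]
0.145 179.90580331603604
0.15 177.82889268138183
0.155 175.741236603727
0.16 173.6427697474982
[277 197] [331 245] 57
[0.45989126 0.01506396 0.00161784]
48
```

```bash
python3 -c "
from workcell import bot
o=bot.get_obs();print(o['q'].round(2),o['qd'].round(2),o['ee_pos'],o['tcp_rot'])"
```

```text
[ 17.23  -1.54  -2.71  88.88   5.06 179.94] [-0.36 -0.39 -0.14  0.07 -0.04 -0.06] [0.47805895 0.17282104 0.19623076] [-1.74940131e+02  4.16575862e-02  1.72873069e+01]
```

Joint 6 hit its end stop, so I turn the other way: yaw 98 instead of 8.

```bash
python3 -m crank '[[[0,0,0,0,0,1],[0,0,0,0,0,1],[0,0,0,0,0,1],[0,0,0,0,0,1],[-0.16,0.7,0,0,0,1],[-0.16,0.7,0,0,0,1],[-0.16,0.7,0,0,0,1],[-0.16,0.7,0,0,0,1],[-0.16,0.7,0,0,0,1],[-0.16,0.7,0,0,0,1],[-0.16,0.7,0,0,0,1],[-0.16,0.7,0,0,0,0.75],[0,0.2,0,0.05,-0.37,0],[0,0,0,0.05,-0.37,0],[0,0,0,0,0,0],[0,0,0,0,0,0]]]'
```

```text
time: 7.45
ee_pos: [0.4521, 0.2885, 0.1968]
tcp_rot: [179.9, 0.0, 98.1]
wrist_force: [0.2, -0.1, -1.2]
opening: 0.055
grasp_force: 32.0
```

```bash
python3 -m crank '[[[0,0,-0.5,0,0,0],[0,0,-1,0,0,0],[0,0,-1,0,0,0],[0,0,-1,0,0,0],[0,0,-1,0,0,0],[0,0,-1,0,0,0],[0,0,-1,0,0,0],[0,0,-0.5,0,0,0],[0,0,-0.3,0,0,0],[0,0,-0.1,0,0,0],[0,0,0,0,0,0],[0,0,0,0,0,0]]]'
python3 -m crank '[[[0,0,-0.05,0,0,0],[0,0,-0.05,0,0,0],[0,0,0,0,0,0],[0,0,0,0,0,0]]]'
```

```text
time: 8.45
ee_pos: [0.453, 0.2891, 0.0492]
tcp_rot: [179.9, 0.0, 98.1]
wrist_force: [-0.6, -0.5, -0.2]
opening: 0.0548
grasp_force: 32.0
time: 8.78
ee_pos: [0.4526, 0.2889, 0.0466]
tcp_rot: [179.9, 0.0, 98.1]
wrist_force: [0.0, 0.3, -0.2]
opening: 0.0545
grasp_force: 32.0
```

```bash
python3 -m crank '[[[0,0,-0.05,0,0,0],[0,0,-0.05,0,0,0],[0,0,0,0,0,0],[0,0,0,0,0,0]]]'
python3 -m crank '[[[0,0,-0.04,0,0,0],[0,0,0,0,0,0],[0,0,0,0,0,0]]]'
```

```text
time: 9.12
ee_pos: [0.4526, 0.289, 0.0463]
tcp_rot: [179.9, 0.0, 98.1]
wrist_force: [-7.5, -3.5, 15.2]
opening: 0.0549
grasp_force: 33.0
time: 9.37
ee_pos: [0.4528, 0.2891, 0.046]
tcp_rot: [179.8, 0.0, 98.1]
wrist_force: [-7.2, -5.0, 18.8]
opening: 0.0551
grasp_force: 31.7
```

```bash
python3 -m crank '[[[0,0,0,0,0,0],[0,0,0,0,0,0],[0,0,0,0,0,0],[0,0,0,0,0,0],[0,0,0,0,0,0],[0,0,0.5,0,0,0],[0,0,1,0,0,0],[0,0,1,0,0,0],[0,0,1,0,0,0],[0,0,1,0,0,0],[0,0,1,0,0,0],[0,0,1,0,0,0],[0,0,0.5,0,0,0],[0,0,0,0,0,0]]]' 0.9
python3 - <<'E'
from h import *
for n in("top","side"): cv2.imwrite(f"pics/{n}2.png",bot.camera(n)[:,:,::-1])
cv2.imwrite("pics/c2.png",np.vstack([cv2.imread("pics/top2.png")[60:320,120:520],cv2.imread("pics/side2.png")[80:380,120:520]]))
E
```

```text
time: 10.53
ee_pos: [0.4533, 0.2893, 0.1863]
tcp_rot: [179.7, -0.0, 98.1]
wrist_force: [0.5, 0.2, 0.0]
opening: 0.0768
grasp_force: 0.0
```

View pics/c2.png

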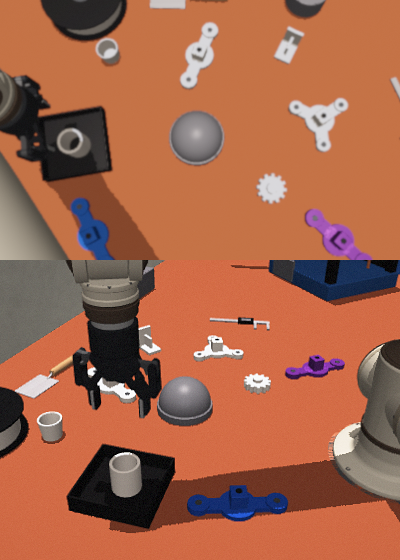

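The collar stands upright in the tray (side picture about (245,395)) and the dome is clear. Now refine the dome centre and head to the rotor.

```bash
python3 - <<'E'
from h import *
from scipy.optimize import least_squares
for n,s in(("top",(316,197)),("side",(305,225))):
    im=cv2.imread(f"pics/{n}2.png");h=cv2.cvtColor(im,cv2.COLOR_BGR2HSV)
    o=outline(comp((h[...,1]<90),s)).astype(float);m,k,d=K(n);print(o.min(0),o.max(0))
    # outline of solid: hull of two plinth circles (z=0,.02) and the sphere
    a=np.linspace(0,2*np.pi,120,endpoint=False);C=np.c_[np.cos(a),np.sin(a)]
    b=np.radians(np.arange(0,90,6));S=np.vstack([np.c_[.06*np.cos(t)*C,np.full(120,.02+.06*np.sin(t))] for t in b]+[np.c_[.064*C,0*a],np.c_[.064*C,0*a+.02]])
    # simple: centre = match of bounding extents of the projected solid
    def f(p):
        q=proj(n,S+[p[0],p[1],0]);return np.r_[(q.min(0)+q.max(0)-o.min(0)-o.max(0))/2]
    r=least_squares(f,[.459,.012]);q=proj(n,S+[*r.x,0]);print(n,r.x,q.min(0),q.max(0))
E
python3 -m crank '[[[0.2,-0.5,0,0,0,1],[0.75,-1,0,0,0,1],[0.75,-1,0,0,0,1],[0.75,-1,0,0,0,1],[0.75,-1,0,0,0,1],[0.75,-1,0,0,0,1],[0.75,-1,0,0,0,1],[0.75,-1,0,0,0,1],[0.75,-1,0,0,0,0.45],[0.75,-1,0,0,0,0],[0.75,-1,0,0,0,0],[0.75,-1,0,0,0,0],[0.75,-1,0,0,0,0],[0.75,-1,0,0,0,0],[0.5,-1,0,0,0,0],[0.2,-0.5,0,0,0,0],[0,0,0,0,0,0],[0,0,0,0,0,0]]]' 0.75 40
```

```text
[289. 171.] [343. 224.]
top [0.45923477 0.01277074] [288.20931027 169.72263388] [343.79068973 225.27736612]
[277. 197.] [331. 245.]
side [0.46029242 0.0148531 ] [276.01375115 195.92942322] [331.98624885 246.07057678]
time: 12.13
ee_pos: [0.6649, -0.0111, 0.1823]
tcp_rot: [180.0, -0.0, 156.1]
wrist_force: [0.8, 0.0, 1.3]
opening: 0.0642
grasp_force: 0.0
```

```bash
python3 -m crank '[[[0.1,0.52,-0.5,0,0,0],[0,0,-1,0,0,0],[0,0,-1,0,0,0],[0,0,-1,0,0,0],[0,0,-1,0,0,0],[0,0,-0.5,0,0,0],[0,0,0,0,0,0],[0,0,0,0,0,0],[0,0,0,0,0,0]]]'
python3 -c "
from workcell import bot
for i in range(1): o=bot.get_obs();print(o['q'].round(2),o['ee_pos'])"
```

```text
time: 12.88
ee_pos: [0.6679, -0.0001, 0.0849]
tcp_rot: [179.9, 0.2, 156.2]
wrist_force: [-0.7, 0.4, 0.1]
opening: 0.064
grasp_force: 0.0
[-2.000e-02  2.088e+01  1.057e+01  7.951e+01  4.000e-02  2.378e+01] [ 6.67899189e-01 -7.79715393e-05  8.49053259e-02]
```

```bash
python3 -m crank '[[[-0.03,0,-1,0,0,0],[0,0,-1,0,0,0],[0,0,-0.45,0,0,0],[0,0,-0.05,0,0,0],[0,0,0,0,0,0],[0,0,0,0,0,0]]]'
python3 -m crank '[[[0,0,0,0,0,0],[0,0,0,0,0,0],[0,0,0,0,0,0],[0,0,0,0,0,0],[0,0,0,0,0,0],[0,0,0,0,0,0],[0,0,0,0,0,0],[0,0,0,0,0,0],[0,0,0,0,0,0]]]' 0 40
```

```text
time: 13.38
ee_pos: [0.6676, -0.0008, 0.0351]
tcp_rot: [179.9, 0.2, 156.2]
wrist_force: [0.3, -0.9, 0.2]
opening: 0.0639
grasp_force: 0.0
time: 14.13
ee_pos: [0.6674, -0.0008, 0.0345]
tcp_rot: [179.9, 0.1, 156.2]
wrist_force: [0.4, 0.6, 6.8]
opening: 0.0291
grasp_force: 41.6
```

```bash
python3 -m crank '[[[0,0,0.2,0,0,0],[0,0,0.4,0,0,0],[0,0,0.7,0,0,0],[0,0,0.7,0,0,0],[0,0,0.7,0,0,0],[0,0,0.7,0,0,0],[0,0,0.7,0,0,0],[0,0,0.5,0,0,0],[0,0,0.2,0,0,0],[0,0,0,0,0,0],[0,0,0,0,0,0]]]'
python3 -m crank '[[[-0.2,0,0,0,0,0],[-0.4,0.05,0.1,0,0,0],[-0.7,0.05,0.2,0,0,0],[-0.7,0.05,0.2,0,0,0],[-0.7,0.05,0.2,0,0,0],[-0.7,0.05,0.2,0,0,0],[-0.7,0.05,0.2,0,0,0],[-0.7,0.05,0.2,0,0,0],[-0.7,0.05,0.2,0,0,0],[-0.7,0.05,0.1,0,0,0],[-0.7,0.05,0,0,0,0],[-0.7,0.05,0,0,0,0],[-0.7,0.05,0,0,0,0],[-0.7,0.06,0,0,0,0],[-0.7,0,0,0,0,0],[-0.6,0,0,0,0,0],[-0.4,0,0,0,0,0],[-0.28,0,0,0,0,0],[0,0,0,0,0,0],[0,0,0,0,0,0]]]'
python3 - <<'E'
from h import *
for n in("top","side"): cv2.imwrite(f"pics/{n}3.png",bot.camera(n)[:,:,::-1])
cv2.imwrite("pics/c3.png",np.vstack([cv2.imread("pics/top3.png")[60:320,120:520],cv2.imread("pics/side3.png")[60:360,120:520]]))
E
```

```text
time: 15.05
ee_pos: [0.6668, -0.0008, 0.129]
tcp_rot: [179.9, 0.0, 156.2]
wrist_force: [-0.2, -1.0, -1.5]
opening: 0.029
grasp_force: 40.8
time: 16.72
ee_pos: [0.4473, 0.0125, 0.1615]
tcp_rot: [179.9, 0.1, 156.2]
wrist_force: [-0.2, -0.5, -0.4]
opening: 0.0295
grasp_force: 40.8
```

View pics/c3.png

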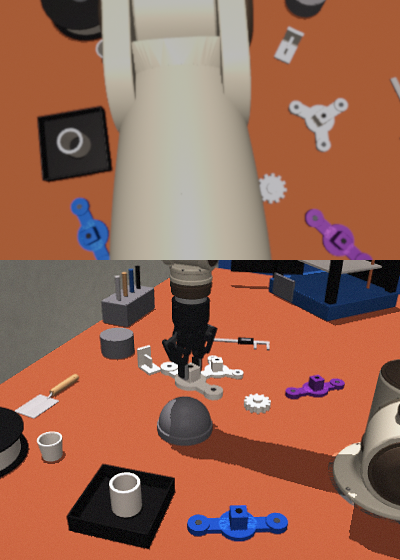

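The rotor is held level over the dome (side about (318,178)); x is 12 mm short, so I correct it and lower.

```bash
python3 -m crank '[[[0.3,0,0,0,0,0],[0.32,0,-0.2,0,0,0],[0,0,-0.5,0,0,0],[0,0,-0.5,0,0,0],[0,0,-0.5,0,0,0],[0,0,-0.2,0,0,0],[0,0,-0.1,0,0,0],[0,0,0,0,0,0],[0,0,0,0,0,0],[0,0,0,0,0,0]]]'
python3 - <<'E'
from h import *
ps=[bot.get_obs()["ee_pos"]]
im=bot.camera("side")[:,:,::-1];cv2.imwrite("pics/side4.png",im);ps.append(bot.get_obs()["ee_pos"]);print(ps)
cv2.imwrite("pics/c4.png",cv2.resize(im[110:260,220:420],(800,600),interpolation=2))
E
```

```text
time: 17.65
ee_pos: [0.4599, 0.0124, 0.122]
tcp_rot: [179.9, 0.1, 156.2]
wrist_force: [-0.5, -0.3, -0.3]
opening: 0.029
grasp_force: 40.8
[array([0.45986413, 0.01243531, 0.12198718]), array([0.4599169 , 0.01243996, 0.12204291])]
```

View pics/c4.png

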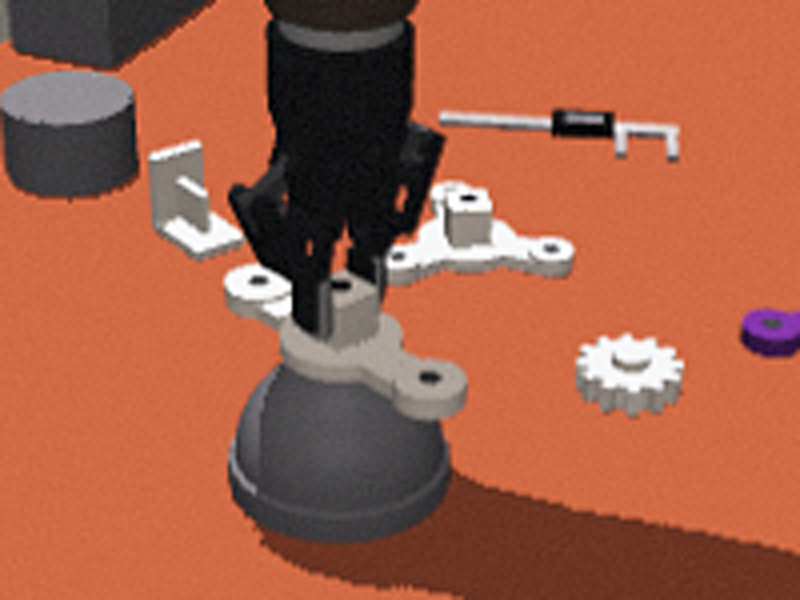

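Rotor level above the dome; pad holes at about (284.5,180.5) and (327.5,204.2) in the side picture.

```bash
python3 - <<'E'
from h import *
for z in(.0995,.1015):
    a=ray("side",[(284.2,180.2),(327.2,203.9)],z);d=a[0]-a[1];print(a,a.mean(0),np.linalg.norm(d),np.degrees(np.arctan2(d[1],d[0])))
E
python3 -m crank '[[[0,0,-0.1,0,0,0],[0,0,-0.1,0,0,0],[0,0,0,0,0,0],[0,0,0,0,0,0],[0,0,0,0,0,0]]]'
```

```text
[[ 0.52420618 -0.01567852  0.0995    ]
 [ 0.39578116  0.03832446  0.0995    ]] [0.45999367 0.01132297 0.0995    ] 0.13931728607527502 -22.806853326363882
[[ 0.52257936 -0.01250502  0.1015    ]
 [ 0.39463319  0.04129661  0.1015    ]] [0.45860627 0.0143958  0.1015    ] 0.13879783430036502 -22.806853326363886
time: 18.12
ee_pos: [0.4597, 0.0124, 0.1175]
tcp_rot: [179.9, 0.1, 156.2]
wrist_force: [0.2, -0.5, -0.6]
opening: 0.0292
grasp_force: 40.8
```

Consistent within about 2 mm. Lower to contact.

```bash
python3 -m crank '[[[0,0,-0.05,0,0,0],[0,0,-0.05,0,0,0],[0,0,0,0,0,0],[0,0,0,0,0,0],[0,0,0,0,0,0]]]'
python3 -m crank '[[[0,0,-0.04,0,0,0],[0,0,0,0,0,0],[0,0,0,0,0,0],[0,0,0,0,0,0]]]'
```

```text
time: 18.53
ee_pos: [0.4596, 0.0124, 0.1155]
tcp_rot: [179.9, 0.1, 156.2]
wrist_force: [-0.0, 0.7, -1.2]
opening: 0.0289
grasp_force: 40.8
time: 18.87
ee_pos: [0.4597, 0.0125, 0.1147]
tcp_rot: [179.9, 0.1, 156.2]
wrist_force: [-0.4, 0.0, -1.0]
opening: 0.0294
grasp_force: 40.8
```

```bash
python3 -m crank '[[[0,0,-0.04,0,0,0],[0,0,0,0,0,0],[0,0,0,0,0,0],[0,0,0,0,0,0]]]'
python3 -m crank '[[[0,0,-0.02,0,0,0],[0,0,0,0,0,0],[0,0,0,0,0,0],[0,0,0,0,0,0]]]'
```

```text
time: 19.2
ee_pos: [0.4598, 0.0124, 0.1143]
tcp_rot: [179.9, 0.1, 156.2]
wrist_force: [-2.1, 0.3, 5.9]
opening: 0.0293
grasp_force: 41.5
time: 19.53
ee_pos: [0.4598, 0.0124, 0.1142]
tcp_rot: [179.9, 0.1, 156.2]
wrist_force: [-3.6, -0.1, 7.9]
opening: 0.0294
grasp_force: 42.2
```

```bash
python3 -m crank '[[[0,0,-0.0,0,0,0],[0,0,0.02,0,0,0],[0,0,0,0,0,0],[0,0,0,0,0,0]]]' 0 20
python3 -m crank '[[[0,0,0,0,0,0],[0,0,0,0,0,0],[0,0,0,0,0,0],[0,0,0.1,0,0,0],[0,0,0.2,0,0,0],[0,0,0.3,0,0,0],[0,0,0.5,0,0,0],[0,0,0.5,0,0,0],[0,0,0.5,0,0,0],[0,0,0.5,0,0,0],[0,0,0.5,0,0,0],[0,0,0.5,0,0,0],[0,0,0,0,0,0],[0,0,0,0,0,0]]]' 0.7
python3 - <<'E'
from h import *
im=bot.camera("side")[:,:,::-1];cv2.imwrite("pics/side5.png",im)
cv2.imwrite("pics/c5.png",cv2.resize(im[110:260,220:420],(800,600),interpolation=2))
E
```

```text
time: 19.87
ee_pos: [0.4598, 0.0124, 0.1143]
tcp_rot: [179.9, 0.1, 156.2]
wrist_force: [-1.1, -1.3, 6.7]
opening: 0.0296
grasp_force: 41.6
time: 21.03
ee_pos: [0.46, 0.0124, 0.1864]
tcp_rot: [179.9, 0.1, 156.2]
wrist_force: [-0.5, -0.6, -0.4]
opening: 0.06
grasp_force: 0.0
```

View pics/c5.png

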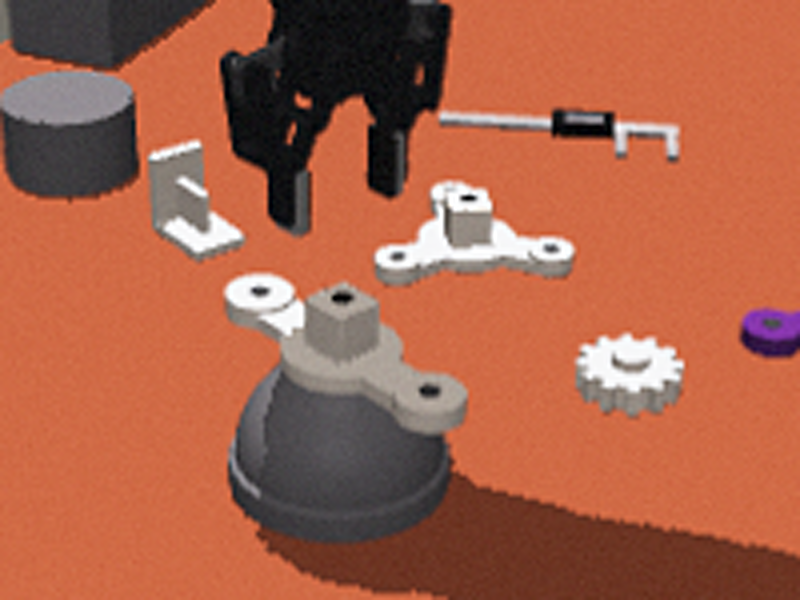

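The rotor rests level on the dome, fingers clear. I wait briefly and measure motion and tilt.

```bash
cat >m.py <<'E'
from h import *
def dot(g,p,r=3):
    x,y=p;w=np.maximum(g[y-r:y+r+1,x-r:x+r+1].max()*.75-g[y-r:y+r+1,x-r:x+r+1],0);yy,xx=np.mgrid[y-r:y+r+1,x-r:x+r+1]
    return [(w*xx).sum()/w.sum(),(w*yy).sum()/w.sum()]
for i in range(8):
    im=bot.camera("side");g=cv2.cvtColor(im,cv2.COLOR_RGB2GRAY).astype(float)
    print(np.round([dot(g,p) for p in((285,183),(327,207),(305,184))],2).tolist())
c=np.radians(-23.8);X=[(.4592+.07*s*np.cos(c),.0125+.07*s*np.sin(c),.094) for s in(1,-1)]+[(.4592,.0125,.12)]
print("expected level",proj("side",X).round(2).tolist())
E
python3 -m crank '[[[0,0,0.5,0,0,0],[0,0,0.5,0,0,0],[0,0,0,0,0,0],[0,0,0,0,0,0],[0,0,0,0,0,0],[0,0,0,0,0,0],[0,0,0,0,0,0],[0,0,0,0,0,0],[0,0,0,0,0,0],[0,0,0,0,0,0],[0,0,0,0,0,0],[0,0,0,0,0,0]]]'; python3 m.py
```

```text
time: 22.08
ee_pos: [0.4597, 0.0124, 0.2059]
tcp_rot: [179.9, 0.1, 156.2]
wrist_force: [-0.2, 0.4, -0.1]
opening: 0.0599
grasp_force: 0.0
[[284.53, 182.4], [326.91, 207.27], [305.06, 184.0]]
[[284.54, 182.39], [326.91, 207.29], [305.04, 184.0]]
[[284.54, 182.4], [326.89, 207.3], [305.05, 184.0]]
[[284.54, 182.4], [326.9, 207.27], [305.06, 183.99]]
[[284.55, 182.4], [326.92, 207.28], [305.06, 184.01]]
[[284.53, 182.4], [326.91, 207.27], [305.07, 184.0]]
[[284.52, 182.4], [326.91, 207.28], [305.05, 183.99]]
[[284.55, 182.39], [326.92, 207.28], [305.07, 184.01]]
expected level [[284.64, 182.36], [326.98, 206.71], [304.96, 183.82]]
```

It is still, level to well under a degree or two, and on the summit.

```bash
python3 -c "
from workcell import bot
print(bot.job_done())"
```

```text
the job is handed in; nothing more can be done
None
```

I stood the collar upright in the tray and left the rotor level and still on the dome's summit with the gripper clear, then handed the job in at about 22 s; no verdict came back.

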